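Shut the red cooling-water valve under its sliding cover

TASK

Push the blue cover of the cooling-water valve box back along its guides, away from the robot, all the way to the rear stop, without lifting it; two valve handles come into view. Then push the red handle clockwise until that valve is fully shut, its handle square across its pipe. Leave the blue handle and everything else on the bench where it is; nothing is to be picked up.

Things in the scene. Friction and masses are not known exactly. Their poses are not given: they have to be found in the camera images.
- valve_box: Fixed grey open-topped box, 170 (x) by 330 (y) mm, walls 68 mm high, inside 150 by 300 mm; turned up to 0.25 rad. Origin: centre of its underside, on the bench. Its +x points away from the robot: the way the cover slides open; y left, z up. Steel guides with 10 mm side rims (tops 78 mm above the bench) carry the cover and run on behind the box to x = 225 mm.
- rear_stop (a point): Middle of the top edge, on the box's side, of the blue bar across the guides' rear ends: the cover's rear stop, 78 mm above the bench. Axes as the box's.
- cover: Loose blue plate, 156 (x) by 314 (y) by 5 mm, 0.3 to 0.65 kg, lying on the box's walls, underside 68 mm above the bench, between the guide rims. Origin: centre of its underside; axes as the box's. Origin at x = about 0 in the box's frame when closed, about 140 mm when against the rear stop. Slides with friction only (2 to 6 N) and stays where it is left.
- push_bar (a point): Middle of the top of the black push bar standing on the cover, 95 mm above the bench. The bar is 100 mm long (y), 12 mm thick (x) and stands 22 mm above the plate, 20 mm to the robot's side of the cover's centre. Axes as the cover's.
- red_pivot (a point): Pivot of the red handle's valve: on its vertical axis at the handle's top, 58 mm above the bench. Axes as the box's. The two valves have their pivots 40 mm behind the box's centre, one 60 mm to its left (+y), one 80 mm to its right; which is which varies. Pipes run along x under the handles, tops 29 mm above the bench (brass body near the pivot 33 mm).
- red_tip (a point): Middle of the top of the outer end of the red handle, 74 mm from the pivot. The handle is a bar 14 mm wide between 43 and 58 mm above the bench, bare steel near the pivot and red from 26 mm outwards.
- red_handle (a joint): Red handle's angle, rad: 0 is open (handle along the pipe, pointing from the pivot towards the robot, the box's -x), 1.57 is shut (square across the pipe, pointing to the box's left, +y), with stops at both. Grows clockwise seen from above. Starts between 0 and 0.2. Stiff (about 0.2 N m: 4 N at 50 mm) and stays where it is left.
- blue_handle (a joint): Angle of the other, equal valve's blue handle, same meaning; starts between 0 and 0.2 and must stay as it is.
- blue_tip (a point): Middle of the top of the outer end of the blue handle, same size as the red one.
- coupling: Loose brass stepped hose coupling standing on the bench to the right of the box, 40 mm across, 50 mm high. Origin: centre of its underside.
- flux_tin: Loose yellow tin with white lid and label, standing to the left of the box, 60 mm across, 75 mm high. Origin: centre of its underside.
- wrench: Loose steel wrench lying on the bench between the robot and the box, about 180 mm long, roughly along y. Origin: under its middle.
- firebrick: Loose red fire brick, 230 by 114 by 64 mm, on the left of the bench. Origin: centre of its underside.
- billet: Loose dark steel tapered billet standing on the brick, 68 mm across the foot, 85 mm high. Origin: centre of its underside.
- mug: Loose white mug on the right of the bench, 76 mm across, 85 mm high. Origin: centre of its underside.
- screwdriver: Loose screwdriver with red handle, about 190 mm long, lying on the right of the bench. Origin: under its middle.

How it is judged:
By the outcome, as a careful person would: the job done as asked, in the order asked, and still so for the second after the job is handed in, with the robot touching nothing.
It also fails if it takes over 48 s, if anything falls off the work surface, if the arm or the gripper's body presses on something with over 40 N, if the wrist force passes 120 N, or if a joint passes its speed limit or range.

ROBOT

A 6-joint arm with a two-finger parallel gripper is mounted at the origin on the work surface. World frame = base frame: x ahead of the robot, y to its left, z up, the work surface at z = 0. Lengths are in m, angles in rad, forces in N, time in s.
With the tool pointing down it reaches from about 0.35 to 0.85 m from the base axis. Payload 8.1 kg.
Tool frame: the origin (TCP) lies midway between the tips of the shut fingers; the grasp point (between the pads) lies 19 mm behind it; z points along the fingers, y is the line along which they close (so a half turn about z gives the same grasp; the last joint's range is limited). The gripper opens to 93 mm and grips with 3 to 60 N. Pads are 15 mm wide; open, the fingers measure 128 mm over their backs; the gripper's body (75 mm by 188 mm) begins 65 mm behind the grasp point.
Start: joints at [1.137, 0.13, 1.488, -0, 1.523, -0.085], TCP at [0.205, 0.564, 0.219] pointing down, gripper open.
Joint ranges: [-2.96, 2.96], [-0.89, 2.26], [0.02, 2.5], [-1.34, 4.48], [0, 2.73], [-2.66, 2.66]. Speed limits (rad/s): [2.39, 2.39, 2.79, 3.14, 3.14, 3.14].

INTERFACE

Orientations are given as [roll, pitch, yaw] about the fixed x, y, z axes, in that order (R = Rz(yaw) Ry(pitch) Rx(roll)).
In Python, from station import manip gives the robot as it stands.
- The arm moves only by the shell command python3 -m jog 'ROWS' [FORCE]. ROWS is JSON, a list of rows, each a list of 3 entries, a list of its own where there are three numbers: the turn, a rotation vector about the tool's x, y, z in units of 5 degrees (1.0 is 5 degrees), then the shift along the tool's x, y, z in units of 40 mm (1.0 is 40 mm), then the opening in per cent of the stroke, from 0 (shut) to 100 (fully open). In form: [[[ax, ay, az], [tx, ty, tz], gripper], ...]. A call has 1 to 5 rows; each row shifts and turns the commanded pose from where the row before left it, along the tool's axes as they then stand; what a row does not reach is not made up. A row lasts 1/12 s, in which the tool goes at most 41.7 mm and 7.16 degrees, less where a joint would pass 70% of its speed; a pose out of reach is approached as far as the arm can. A call is refused whole if a number of a shift passes 1 or a number of a turn 1, either way. A call with a gripper value outside its range is refused whole. The fingers move at their own pace and stop on an object; FORCE is the grip in N (left out, the last holds). Time passes only in rows, so rows that do not move let the fingers close. It gives the time, the measured TCP pose, the force, the opening and the grip force at its end, in the units of the state.
- manip.sense(): the state, without advancing time (a new reading comes with each control period).
- manip.get_image(name): name is "scene" or "top"; returns a dict with "image" (420x560x3 uint8, red, green, blue), "depth" (420x560 float32, m along the optical axis (not along the pixel's ray), 0 where there is no reading), "K" (3x3 intrinsics, pixels), "extrinsics" (4x4, takes a point from world to camera coordinates). Camera axes: x right, y up, looking along -z (the intrinsics and any distortion apply to the point x, -y, -z); pixel columns grow to the right and rows downward; lengths in m; the calibration is good to about 2 mm. A picture is of the moment at which its call begins.
- manip.sign_off(): hands the job in; it is judged then, once.
Trained networks look in the newest picture that a camera, given by its name, has taken for a name from the list of things; names that differ only in an ending like _2 or _b are one class to them, and where a whole thing is asked for, a point or a joint stands for the part that bears it (a point fixed in the world has none). Each returns a list of dicts, best first, with "score" (0 to 1); they miss things now and then, are a little off and sometimes report something else, mostly with a low value. They report only what shows in the picture. A call takes as long as a camera call.
- manip.trace(target, camera): "pixels" (420x560 bool, what is visible of it) and "extent" ([left, top, right, bottom] in pixels, round what is visible of it).
The state is a dict: "clock": time; "q": joint angles; "joint_vel": joint speeds; "joint_efforts": joint torques, N m; "tool_pos": TCP position; "ee_rot": TCP orientation; "ft_force": force on the tool from outside, world axes, zero at the start; "ft_torque": the same for the moment, N m; "grip_width": opening from 0.0 (shut) to 1.0 (fully open); "grasp_force": force on a finger pad.
Only numpy, scipy, OpenCV 4.12 (cv2) and the standard library are available. Lean on these libraries where they do the work, as an engineer would, in place of code of your own. Each camera call takes 0.05 s, during which the arm holds its last target. There are 200 camera calls.

## Working session

There is one attempt and no reset: what is moved stays moved. The work goes in short steps, Python scripts to look and compute and a shell command to move; the robot and the scene stay as the last step left them, time stands still between calls to the robot, and variables do not carry over. Pictures are saved under pics/ and viewed, at most 10 in all, crops included, and the job is handed in when it is done.

```bash
mkdir -p pics
cat > h.py <<'E'
import numpy as np, cv2
from station import manip
from scipy.spatial.transform import Rotation as R
def pts(im):
    d=im["depth"];K=im["K"];h,w=d.shape
    u,v=np.meshgrid(np.arange(w),np.arange(h))
    c=np.stack([(u-K[0,2])/K[0,0]*d,-(v-K[1,2])/K[1,1]*d,-d],-1)
    E=np.linalg.inv(im["extrinsics"])
    P=c@E[:3,:3].T+E[:3,3]; P[d==0]=np.nan
    return P
def save(im,n,crop=None,s=1):
    a=im["image"][:,:,::-1]
    if crop: a=a[crop[1]:crop[3],crop[0]:crop[2]]
    cv2.imwrite("pics/"+n,cv2.resize(a,None,fx=s,fy=s))
E
python3 - <<'E'
from h import *
for n in ["top","scene"]:
    im=manip.get_image(n);save(im,n+"0.png");P=pts(im)
    for t in ["cover","push_bar","valve_box","coupling","flux_tin","wrench"]:
        for r in manip.trace(t,n)[:1]:
            Q=P[r["pixels"]];Q=Q[~np.isnan(Q[:,0])]
            m=Q[Q[:,2]>np.percentile(Q[:,2],90)-.006]
            x,y=m[:,0],m[:,1]
            rr=cv2.minAreaRect((m[:,:2]*1000).astype(np.float32))
            print(n,t,round(r["score"],2),r["extent"],len(Q),np.nanmedian(Q,0).round(3),"z",np.percentile(Q[:,2],[5,50,95]).round(3),"rect mm",rr)
s=manip.sense();print(s["clock"],s["tool_pos"],s["ee_rot"],s["ft_force"],s["grip_width"])
E
```

```text
top cover 0.84 [204.7, 183.6, 309.1, 243.8] 4891 [0.58  0.079 0.072] z [0.068 0.072 0.078] rect mm ((580.259033203125, 78.78003692626953), (311.6591491699219, 155.1742706298828), 82.26622009277344)
top push_bar 0.72 [204.5, 185.8, 308.3, 245.1] 5140 [0.579 0.078 0.072] z [0.068 0.072 0.078] rect mm ((579.1348876953125, 77.95658874511719), (321.67291259765625, 158.59642028808594), 81.98542022705078)
top valve_box 0.77 [202.0, 133.1, 315.8, 247.0] 1173 [0.715 0.12  0.074] z [0.057 0.074 0.081] rect mm ((649.639404296875, 69.89979553222656), (329.9270324707031, 312.0507507324219), 82.25064849853516)
top flux_tin 0.8 [172.5, 167.0, 196.4, 188.7] 369 [0.693 0.297 0.072] z [0.008 0.072 0.078] rect mm ((695.8890991210938, 304.21075439453125), (50.78623962402344, 53.37394714355469), 0.4993622303009033)
top wrench 0.65 [237.1, 256.6, 289.3, 270.9] 253 [0.42  0.071 0.006] z [0.002 0.006 0.012] rect mm ((423.66064453125, 68.39716339111328), (158.03805541992188, 30.025989532470703), 83.42579650878906)
scene cover 0.69 [244.8, 188.2, 365.2, 235.3] 3974 [0.586 0.067 0.074] z [0.071 0.074 0.084] re
[... 371 characters left out ...]
0.058 0.062] z [0.006 0.062 0.079] rect mm ((647.660400390625, 69.27999877929688), (331.93426513671875, 318.1990051269531), 82.17161560058594)
scene coupling 0.58 [221.7, 244.6, 239.9, 267.5] 310 [ 0.639 -0.155  0.022] z [-0.     0.022  0.051] rect mm ((629.3727416992188, -153.4705352783203), (22.55495262145996, 25.143434524536133), 71.33263397216797)
scene flux_tin 0.71 [381.6, 204.4, 406.5, 242.4] 650 [0.712 0.29  0.059] z [0.01  0.059 0.077] rect mm ((718.669677734375, 264.49542236328125), (54.04708480834961, 144.08181762695312), 30.50711441040039)
0.7 [0.20508685 0.56388742 0.21866634] [3.14152510e+00 1.64787748e-05 2.79276810e+00] [ 0.72987853 -0.08749257 -0.86641434] 0.9987936070051435
```

View pics/top0.png

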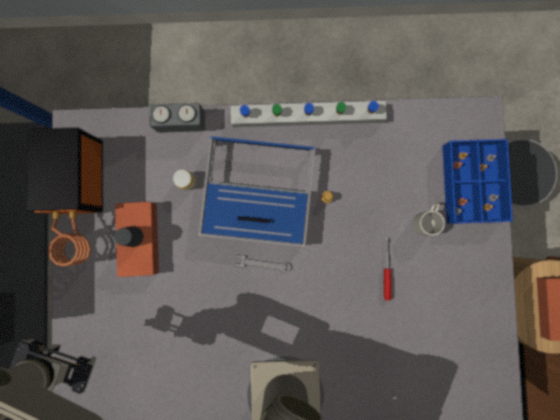

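View pics/scene0.png

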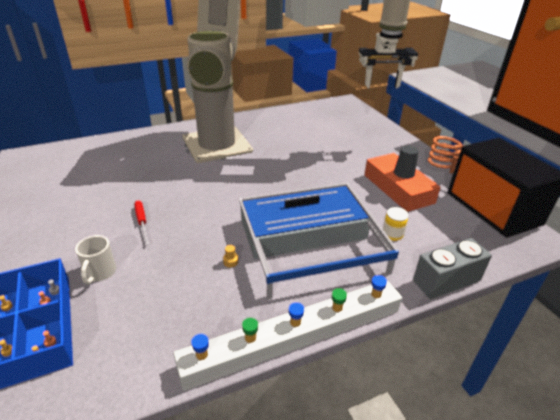

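The top view shows the cover at about (203–310, 185–245), its push bar at (255, 219), and the rear stop bar along the top at (262, 143). The scene view agrees. Box yaw is about -0.136 and its centre about (0.579, 0.079); the sizes match those given. I'll move to the robot's side of the push bar with the fingers shut.

```bash
python3 -m jog '[[[0,0,-0.81],[0,0,0],0],[[0,0,-0.81],[0,0,0],0],[[0,0,-0.81],[0,0,0],0],[[0,0,0],[-0.67,-0.75,0],0],[[0,0,0],[-0.67,-0.75,0],0]]' 
python3 -m jog '[[[0,0,0],[-0.67,-0.75,0],0],[[0,0,0],[-0.67,-0.75,0],0],[[0,0,0],[-0.67,-0.75,0],0],[[0,0,0],[-0.67,-0.75,0],0],[[0,0,0],[-0.67,-0.75,0],0]]'
python3 -m jog '[[[0,0,0],[-0.67,-0.75,0],0],[[0,0,0],[-0.67,-0.75,0],0],[[0,0,0],[-0.67,-0.75,0],0],[[0,0,0],[-0.67,-0.75,0],0],[[0,0,0],[-0.67,-0.75,0],0]]'
cat >> h.py <<'E'
def state(yaw=-0.136,c=(0.579,0.079)):
    s=manip.sense();p=s["tool_pos"];d=p[:2]-np.array(c)
    b=np.array([np.cos(yaw)*d[0]+np.sin(yaw)*d[1],-np.sin(yaw)*d[0]+np.cos(yaw)*d[1]])
    print("t",s["clock"],"box xy mm",(b*1000).round(1),"z",round(p[2]*1000,1),"rpy",np.round(s["ee_rot"],3),"F",np.round(s["ft_force"],1),"grip",round(s["grip_width"],2))
E
python3 -c "from h import *;state()"
```

```text
clock: 1.12
tool_pos: [0.2492, 0.4972, 0.2181]
ee_rot: [-3.141, -0.0, 3.009]
ft_force: [0.7, -1.0, 0.0]
grip_width: 0.69
grasp_force: 0.0
clock: 1.53
tool_pos: [0.3629, 0.3286, 0.2189]
ee_rot: [3.141, 0.001, 3.005]
ft_force: [0.5, -0.1, 0.3]
grip_width: 0.332
grasp_force: 0.0
clock: 1.95
tool_pos: [0.4754, 0.1616, 0.219]
ee_rot: [3.141, 0.001, 3.005]
ft_force: [-0.0, 1.4, -0.5]
grip_width: 0.01
grasp_force: 0.0
t 1.95 box xy mm [-113.8   67.8] z 219.0 rpy [3.141e+00 1.000e-03 3.005e+00] F [-0.   1.4 -0.5] grip 0.01
```

```bash
python3 -m jog '[[[0,0,0],[-0.5,-0.7,0],0],[[0,0,0],[-0.5,-0.7,0.2],0],[[0,0,0],[0,0,0.8],0],[[0,0,0],[0,0,0.8],0],[[0,0,0],[0,0,0],0]]'
python3 - <<'E'
from h import *
im=manip.get_image("scene");save(im,"s1.png",(180,90,440,300),3);state()
E
```

```text
clock: 2.37
tool_pos: [0.5027, 0.1012, 0.1401]
ee_rot: [-3.139, -0.01, 3.003]
ft_force: [-2.2, 0.1, -1.5]
grip_width: 0.006
grasp_force: 0.0
t 2.4167 box xy mm [-77.7  12.4] z 143.2 rpy [-3.14  -0.007  3.004] F [-0.7  0.5  0.7] grip 0.01
```

View pics/s1.png

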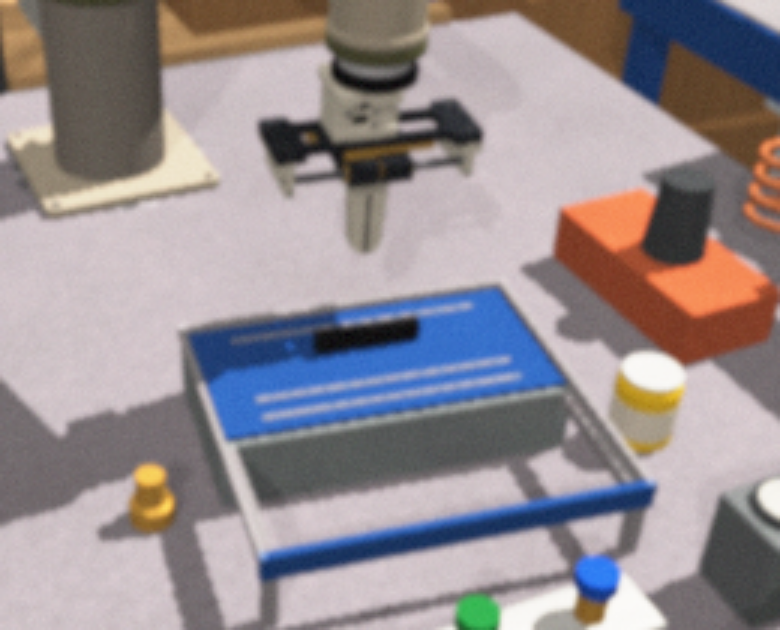

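The fingers are shut and hover in front of the push bar, about (365, 330) in the crop. Next I go down behind the bar.

```bash
python3 -m jog '[[[0,0,0],[-0.5,-0.3,0.3],0],[[0,0,0],[0,0,0.6],0],[[0,0,0],[0,0,0.5],0],[[0,0,0],[0,0,0],0],[[0,0,0],[0,0,0],0]]' 
python3 -c "from h import *;state()"
```

```text
clock: 2.83
tool_pos: [0.5247, 0.0883, 0.0918]
ee_rot: [-3.141, -0.001, 3.006]
ft_force: [0.3, -0.5, 0.2]
grip_width: 0.006
grasp_force: 0.0
t 2.8333 box xy mm [-55.1   1.9] z 91.8 rpy [-3.141e+00 -1.000e-03  3.006e+00] F [ 0.3 -0.5  0.2] grip 0.01
```

```bash
python3 -m jog '[[[0,0,0],[0,0,0.25],0],[[0,0,0],[-0.2,0,0],0],[[0,0,0],[-0.2,0,0],0],[[0,0,0],[-0.2,0,0],0],[[0,0,0],[-0.2,0,0],0]]' 
python3 -c "from h import *;state()"
python3 -m jog '[[[0,0,0],[-0.25,0,0],0],[[0,0,0],[-0.25,0,0],0],[[0,0,0],[-0.25,0,0],0],[[0,0,0],[-0.25,0,0],0],[[0,0,0],[-0.25,0,0],0]]' 
python3 -c "from h import *;state()"
```

```text
clock: 3.25
tool_pos: [0.5567, 0.0837, 0.0816]
ee_rot: [3.141, -0.001, 3.005]
ft_force: [-8.7, 1.3, 7.4]
grip_width: 0.008
grasp_force: 4.5
t 3.25 box xy mm [-22.7   1.7] z 81.6 rpy [ 3.141e+00 -1.000e-03  3.005e+00] F [-8.7  1.3  7.4] grip 0.01
clock: 3.67
tool_pos: [0.6063, 0.0768, 0.0815]
ee_rot: [3.141, -0.002, 3.005]
ft_force: [-8.8, 1.5, 7.3]
grip_width: 0.006
grasp_force: 4.5
t 3.6667 box xy mm [27.3  1.5] z 81.5 rpy [ 3.141e+00 -2.000e-03  3.005e+00] F [-8.8  1.5  7.3] grip 0.01
```

```bash
python3 -m jog '[[[0,0,0],[-0.25,0,0],0],[[0,0,0],[-0.25,0,0],0],[[0,0,0],[-0.25,0,0],0],[[0,0,0],[-0.25,0,0],0],[[0,0,0],[-0.25,0,0],0]]' 
python3 -c "from h import *;state()"
python3 -m jog '[[[0,0,0],[-0.15,0,0],0],[[0,0,0],[-0.1,0,0],0],[[0,0,0],[-0.1,0,0],0],[[0,0,0],[-0.1,0,0],0],[[0,0,0],[0,0,0],0]]' 
python3 -c "from h import *;state()"
```

```text
clock: 4.08
tool_pos: [0.6559, 0.07, 0.0815]
ee_rot: [3.141, -0.002, 3.005]
ft_force: [-9.2, 1.6, 7.5]
grip_width: 0.006
grasp_force: 4.4
t 4.0833 box xy mm [77.4  1.5] z 81.5 rpy [ 3.141e+00 -2.000e-03  3.005e+00] F [-9.2  1.6  7.5] grip 0.01
clock: 4.5
tool_pos: [0.6743, 0.0674, 0.0813]
ee_rot: [3.141, 0.0, 3.005]
ft_force: [-3.1, 1.2, 1.4]
grip_width: 0.007
grasp_force: 1.0
t 4.5 box xy mm [96.   1.4] z 81.3 rpy [3.141 0.    3.005] F [-3.1  1.2  1.4] grip 0.01
```

Now small steps to the stop, watching the force.

```bash
python3 -m jog '[[[0,0,0],[-0.08,0,0],0],[[0,0,0],[-0.08,0,0],0],[[0,0,0],[0,0,0],0]]' 
python3 -c "from h import *;state()"
python3 -m jog '[[[0,0,0],[-0.06,0,0],0],[[0,0,0],[-0.06,0,0],0],[[0,0,0],[0,0,0],0]]' 
python3 -c "from h import *;state()"
```

```text
clock: 4.75
tool_pos: [0.6801, 0.0666, 0.081]
ee_rot: [3.141, -0.0, 3.005]
ft_force: [-4.4, 0.8, 2.7]
grip_width: 0.006
grasp_force: 1.7
t 4.75 box xy mm [101.9   1.4] z 81.0 rpy [ 3.141 -0.     3.005] F [-4.4  0.8  2.7] grip 0.01
clock: 5.0
tool_pos: [0.6835, 0.0659, 0.081]
ee_rot: [-3.141, -0.003, 3.005]
ft_force: [-10.9, 0.0, 7.6]
grip_width: 0.001
grasp_force: 5.5
t 5.0 box xy mm [105.3   1.2] z 81.0 rpy [-3.141e+00 -3.000e-03  3.005e+00] F [-10.9   0.    7.6] grip 0.0
```

```bash
python3 -m jog '[[[0,0,0],[-0.06,0,0],0],[[0,0,0],[-0.06,0,0],0],[[0,0,0],[0,0,0],0]]' 
python3 -c "from h import *;state()"
```

```text
clock: 5.25
tool_pos: [0.6836, 0.0659, 0.081]
ee_rot: [-3.14, -0.013, 3.005]
ft_force: [-35.9, 1.9, 25.1]
grip_width: 0.007
grasp_force: 18.1
t 5.25 box xy mm [105.4   1.2] z 81.0 rpy [-3.14  -0.013  3.005] F [-35.9   1.9  25.1] grip 0.01
```

Hard against the stop at 105 mm (expected about 106). I'll back off, lift clear and look.

```bash
python3 -m jog '[[[0,0,0],[0.25,0,0],0],[[0,0,0],[0.5,0,0],0],[[0,0,0],[0.3,0,-0.8],0],[[0,0,0],[0.7,0,-0.7],0],[[0,0,0],[0.9,0,-0.4],0]]' 
python3 -m jog '[[[0,0,0],[0.95,0,-0.2],0],[[0,0,0],[0.95,0,-0.2],0],[[0,0,0],[0.95,0,0],0],[[0,0,0],[0.9,0,0],0],[[0,0,0],[0,0,0],0]]'
python3 - <<'E'
from h import *
state()
for n in ["top","scene"]:
    im=manip.get_image(n);save(im,n+"2.png",(190,120,330,260) if n=="top" else (220,160,420,310),4);P=pts(im)
    for t in ["cover","valve_box","red_tip","red_handle","blue_handle"]:
        for r in manip.trace(t,n)[:1]:
            Q=P[r["pixels"]];Q=Q[~np.isnan(Q[:,0])]
            z=Q[:,2]
            m=Q[(z>.05)&(z<.064)] if "blue_" in t or "red" in t else Q[(z>.063)]
            c=np.cos(-.136);s=np.sin(-.136);B=(m[:,:2]-[.579,.079])@np.array([[c,-s],[s,c]])*1000
            print(n,t,round(r["score"],2),r["extent"],len(m),np.percentile(z,[5,50,95]).round(3),"boxframe rect",cv2.minAreaRect(B.astype(np.float32)) if len(B)>2 else None)
            if len(B)>2 and t!="cover" and t!="valve_box":
                v=np.linalg.svd(B-B.mean(0))[2][0]; print("   mean",B.mean(0).round(1),"dir",v.round(3))
E
```

```text
clock: 5.67
tool_pos: [0.5863, 0.0793, 0.1601]
ee_rot: [3.141, 0.006, 3.004]
ft_force: [1.3, 0.7, 1.9]
grip_width: 0.008
grasp_force: 0.0
clock: 6.08
tool_pos: [0.4303, 0.1007, 0.1716]
ee_rot: [-3.141, -0.002, 3.006]
ft_force: [-1.1, -0.1, 0.1]
grip_width: 0.003
grasp_force: 0.0
t 6.0833 box xy mm [-150.3    1.4] z 171.6 rpy [-3.141e+00 -2.000e-03  3.006e+00] F [-1.1 -0.1  0.1] grip 0.0
top cover 0.75 [210.7, 142.3, 311.8, 199.2] 4876 [0.068 0.073 0.078] boxframe rect ((141.51954650878906, 1.8998870849609375), (316.1944274902344, 156.15164184570312), 89.9896469116211)
top valve_box 0.8 [199.0, 136.3, 315.0, 248.2] 1316 [0.001 0.007 0.078] boxframe rect ((71.48945617675781, 0.6389617919921875), (330.7940673828125, 313.3182067871094), 89.76335144042969)
top red_tip 0.71 [271.0, 201.7, 288.0, 227.4] 109 [0.051 0.057 0.061] boxframe rect ((9.492206573486328, -74.53172302246094), (15.820420265197754, 78.71766662597656), 79.87992095947266)
   mean [ 10.3 -75. ] dir [-0.988  0.154]
top blue_handle 0.15 [174.2, 168.9, 195.7, 186.0] 36 [0.023 0.073 0.078] boxframe rect ((77.30072021484375, 22
[... 492 characters left out ...]
6933594)
scene red_tip 0.61 [272.4, 211.7, 286.3, 227.4] 105 [0.052 0.058 0.06 ] boxframe rect ((6.965179443359375, -74.62919616699219), (19.15903663635254, 77.13243865966797), 79.46358489990234)
   mean [  9.1 -76.9] dir [ 0.99  -0.144]
scene red_handle 0.62 [268.4, 209.8, 281.0, 229.1] 101 [0.007 0.057 0.061] boxframe rect ((6.965179443359375, -74.62919616699219), (19.15903663635254, 77.13243865966797), 79.46358489990234)
   mean [  9.9 -77.1] dir [ 0.988 -0.153]
scene blue_handle 0.64 [322.9, 202.9, 328.8, 219.8] 88 [0.05  0.058 0.06 ] boxframe rect ((6.460788726806641, 61.839744567871094), (14.878917694091797, 78.51876831054688), 79.99368286132812)
   mean [ 8.7 60.2] dir [ 0.993 -0.122]
```

View pics/top2.png

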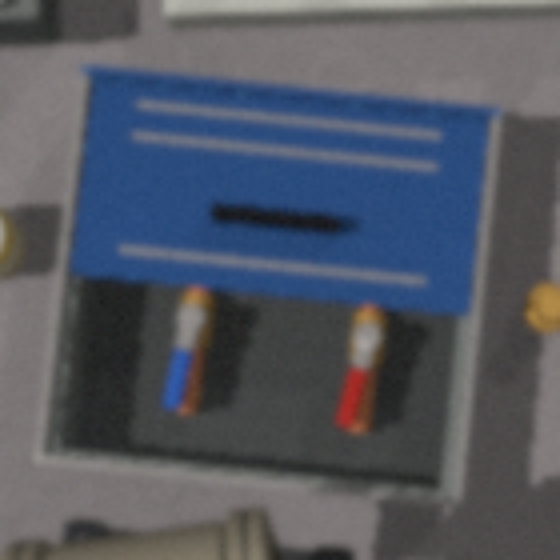

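View pics/scene2.png

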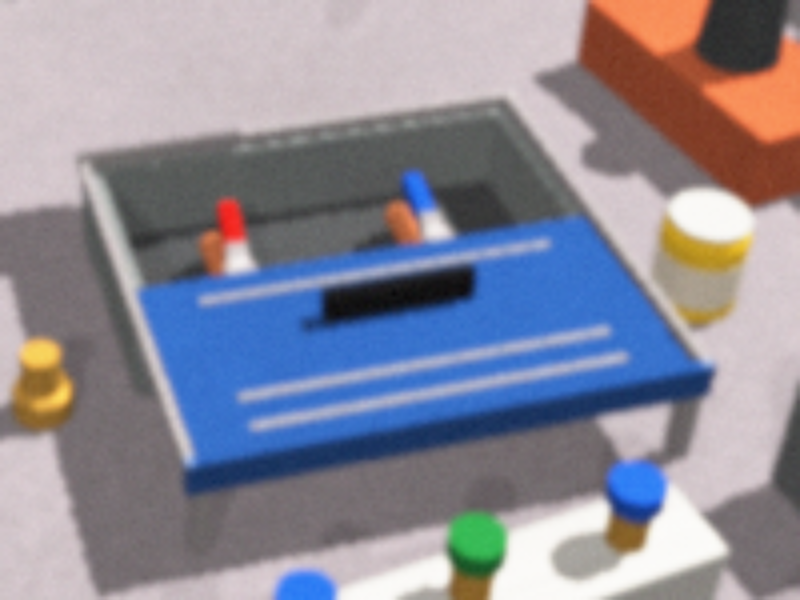

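The cover is against the stop (centre at x ≈ 140). The red handle is the right-hand one: its tip is at about (350, 425) in the top crop, the blue one's at (180, 408). It points at about 0.15 rad from the pivot at (40, -80). I'll go down to the right of it, at box (-28, -110).

```bash
python3 -m jog '[[[0,0,0],[-0.75,-0.69,0],0],[[0,0,0],[-0.75,-0.69,0],0],[[0,0,0],[-0.75,-0.69,0],0],[[0,0,0],[-0.75,-0.69,0],0],[[0,0,0],[0,0,0],0]]'
python3 -m jog '[[[0,0,0],[0,0,0.7],0],[[0,0,0],[0,0,0.8],0],[[0,0,0],[0,0,0],0],[[0,0,0],[0,0,0],0]]'
python3 -c "from h import *;state()"
```

```text
clock: 7.1
tool_pos: [0.5423, -0.0309, 0.1715]
ee_rot: [-3.14, 0.0, 3.001]
ft_force: [0.4, -0.4, -0.2]
grip_width: 0.005
grasp_force: 0.0
clock: 7.43
tool_pos: [0.5374, -0.0252, 0.1107]
ee_rot: [3.142, -0.005, 3.005]
ft_force: [-0.1, 0.4, 0.6]
grip_width: 0.005
grasp_force: 0.0
t 7.4333 box xy mm [ -27.1 -108.9] z 110.7 rpy [ 3.142 -0.005  3.005] F [-0.1  0.4  0.6] grip 0.01
```

```bash
python3 -m jog '[[[0,0,0],[0,0,0.7],0],[[0,0,0],[0,0,0.6],0],[[0,0,0],[0,0,0.35],0],[[0,0,0],[0,0,0],0],[[0,0,0],[0,0,0],0]]'
python3 -c "from h import *;state()"
python3 -m jog '[[[0,0,0],[0,0.18,0],0],[[0,0,0],[0,0.18,0],0],[[0,0,0],[-0.03,0.18,0],0],[[0,0,0],[-0.03,0.18,0],0],[[0,0,0],[0,0,0],0]]'
python3 -c "from h import *;state()"
```

```text
clock: 7.85
tool_pos: [0.54, -0.0254, 0.0482]
ee_rot: [-3.142, 0.001, 3.005]
ft_force: [0.3, 0.1, -0.3]
grip_width: 0.006
grasp_force: 0.0
t 7.85 box xy mm [ -24.5 -108.7] z 48.2 rpy [-3.142e+00  1.000e-03  3.005e+00] F [ 0.3  0.1 -0.3] grip 0.01
clock: 8.27
tool_pos: [0.5474, 0.0037, 0.0484]
ee_rot: [3.142, 0.003, 3.006]
ft_force: [-0.4, -1.0, 5.0]
grip_width: 0.005
grasp_force: 2.2
t 8.2667 box xy mm [-21.1 -78.9] z 48.4 rpy [3.142e+00 3.000e-03 3.006e+00] F [-0.4 -1.   5. ] grip 0.01
```

```bash
python3 -m jog '[[[0,0,0],[0,-0.15,0],0],[[0,0,0],[0,0,0.12],0],[[0,0,0],[0,0.15,0],0],[[0,0,0],[-0.08,0.18,0],0],[[0,0,0],[-0.09,0.18,0],0]]'
python3 -c "from h import *;state()"
python3 -m jog '[[[0,0,0],[-0.16,0.17,0],0],[[0,0,0],[-0.16,0.17,0],0],[[0,0,0],[-0.2,0.12,0],0],[[0,0,0],[-0.2,0.1,0],0],[[0,0,0],[0,0,0],0]]'
python3 - <<'E'
from h import *
state()
im=manip.get_image("scene");save(im,"s3.png",(220,100,400,280),3.3)
E
```

```text
clock: 8.68
tool_pos: [0.553, 0.016, 0.0407]
ee_rot: [-3.141, -0.003, 3.004]
ft_force: [-2.6, -4.0, -1.5]
grip_width: 0.003
grasp_force: 2.4
t 8.6833 box xy mm [-17.2 -66. ] z 40.7 rpy [-3.141e+00 -3.000e-03  3.004e+00] F [-2.6 -4.  -1.5] grip 0.0
clock: 9.1
tool_pos: [0.586, 0.0353, 0.0409]
ee_rot: [3.141, -0.002, 3.005]
ft_force: [-0.9, -0.4, -0.3]
grip_width: 0.005
grasp_force: 0.3
t 9.1 box xy mm [ 12.9 -42.3] z 40.9 rpy [ 3.141e+00 -2.000e-03  3.005e+00] F [-0.9 -0.4 -0.3] grip 0.0
```

View pics/s3.png

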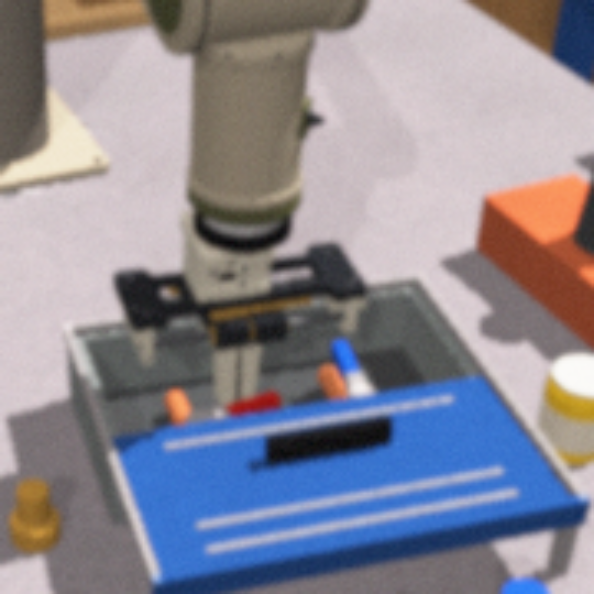

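The red handle, at about (255, 402), is nearly across with the fingers pushing it from the robot's side. The blue one at (345, 355) is untouched. Finishing with small +x steps.

```bash
python3 -m jog '[[[0,0,0],[-0.12,0.02,0],0],[[0,0,0],[-0.1,0.02,0],0],[[0,0,0],[0,0,0],0]]'
python3 -c "from h import *;state()"
python3 -m jog '[[[0,0,0],[-0.08,0,0],0],[[0,0,0],[0,0,0],0]]'
python3 -c "from h import *;state()"
python3 -m jog '[[[0,0,0],[-0.05,0,0],0],[[0,0,0],[0,0,0],0]]'
python3 -c "from h import *;state()"
```

```text
clock: 9.4
tool_pos: [0.5943, 0.0355, 0.0412]
ee_rot: [3.141, -0.002, 3.005]
ft_force: [-2.0, 1.9, -1.8]
grip_width: 0.006
grasp_force: 1.2
t 9.4 box xy mm [ 21.1 -41. ] z 41.2 rpy [ 3.141e+00 -2.000e-03  3.005e+00] F [-2.   1.9 -1.8] grip 0.01
clock: 9.57
tool_pos: [0.597, 0.0351, 0.0412]
ee_rot: [3.141, -0.003, 3.005]
ft_force: [-3.8, 5.0, -0.7]
grip_width: 0.004
grasp_force: 2.5
t 9.5667 box xy mm [ 23.8 -41.1] z 41.2 rpy [ 3.141e+00 -3.000e-03  3.005e+00] F [-3.8  5.  -0.7] grip 0.0
clock: 9.73
tool_pos: [0.5972, 0.0351, 0.0411]
ee_rot: [3.141, -0.006, 3.005]
ft_force: [-14.5, 4.7, 6.7]
grip_width: 0.005
grasp_force: 7.2
t 9.7333 box xy mm [ 23.9 -41. ] z 41.1 rpy [ 3.141 -0.006  3.005] F [-14.5   4.7   6.7] grip 0.01
```

```bash
python3 -m jog '[[[0,0,0],[-0.04,0,0],0],[[0,0,0],[0,0,0],0]]'
python3 -c "from h import *;state()"
python3 -m jog '[[[0,0,0],[0.2,0,0],0],[[0,0,0],[0.3,0,0],0],[[0,0,0],[0,0,-0.8],0],[[0,0,0],[0,0,-0.9],0],[[0,0,0],[0,0,-0.9],0]]'
python3 -m jog '[[[0,0,0],[0.5,0,-0.7],0],[[0,0,0],[0.95,0,0],0],[[0,0,0],[0.95,0,0],0],[[0,0,0],[0.95,0,0],0],[[0,0,0],[0.7,0,0],0]]'
python3 -m jog '[[[0,0,0],[0,0,0],0],[[0,0,0],[0,0,0],0]]'
python3 - <<'E'
from h import *
state()
for n in ["top","scene"]:
    im=manip.get_image(n);P=pts(im)
    if n=="top": save(im,"top4.png",(190,120,330,260),4)
    for t in ["cover","red_tip","red_handle","blue_handle"]:
        for r in manip.trace(t,n)[:1]:
            Q=P[r["pixels"]];Q=Q[~np.isnan(Q[:,0])];z=Q[:,2]
            m=Q[z>.063] if t=="cover" else Q[(z>.05)&(z<.064)]
            c=np.cos(-.136);s=np.sin(-.136);B=(m[:,:2]-[.579,.079])@np.array([[c,-s],[s,c]])*1000
            if len(B)>2: print(n,t,round(r["score"],2),len(B),cv2.minAreaRect(B.astype(np.float32)),"mean",B.mean(0).round(1),"dir",np.linalg.svd(B-B.mean(0))[2][0].round(3))
E
```

```text
clock: 9.9
tool_pos: [0.5973, 0.0351, 0.0411]
ee_rot: [3.141, -0.01, 3.005]
ft_force: [-21.1, 6.0, 13.2]
grip_width: 0.006
grasp_force: 11.1
t 9.9 box xy mm [ 24. -41.] z 41.1 rpy [ 3.141 -0.01   3.005] F [-21.1   6.   13.2] grip 0.01
clock: 10.32
tool_pos: [0.581, 0.0363, 0.1465]
ee_rot: [-3.141, -0.001, 3.005]
ft_force: [1.0, 0.4, -0.3]
grip_width: 0.006
grasp_force: 0.0
clock: 10.73
tool_pos: [0.4195, 0.0586, 0.1739]
ee_rot: [3.141, 0.001, 3.005]
ft_force: [0.1, 0.5, 0.8]
grip_width: 0.009
grasp_force: 0.0
clock: 10.9
tool_pos: [0.4211, 0.0586, 0.1745]
ee_rot: [3.141, 0.003, 3.005]
ft_force: [-1.0, -0.5, 0.5]
grip_width: 0.004
grasp_force: 0.0
t 10.9 box xy mm [-153.6  -41.6] z 174.5 rpy [3.141e+00 3.000e-03 3.005e+00] F [-1.  -0.5  0.5] grip 0.0
top cover 0.86 4860 ((142.47511291503906, 1.8413543701171875), (316.8964538574219, 157.00196838378906), 89.74406433105469) mean [142.2   0.9] dir [-0.002 -1.   ]
top red_tip 0.66 111 ((40.89216613769531, -47.52190017700195), (14.05181884765625, 79.24850463867188), 0.9274024963378906) mean [ 40.8 -47.9] dir [ 0.017 -1.   ]
top red_handle 0.57 114 ((40.98170471191406, -46.96769714355469), (14.131660461425781, 79.85212707519531), 0.7086178660392761) mean [ 40.9 -46.5] dir [ 0.013 -1.   ]
top blue_handle 0.5 128 ((9.425666809082031, 63.037784576416016), (19.83428192138672, 81.59664154052734), 87.5610122680664) mean [11.3 63.4] dir [-0.994  0.105]
scene cover 0.87 5048 ((138.92092895507812, -2.93438720703125), (321.34210205078125, 158.3486785888672), 89.71923828125) mean [143.3  -8.7] dir [-0.004 -1.   ]
scene red_handle 0.44 93 ((101.45326232910156, 224.68035888671875), (55.10955047607422, 20.3553466796875), 53.622535705566406) mean [102.7 222.4] dir [0.628 0.778]
scene blue_handle 0.69 95 ((7.901920318603516, 62.741455078125), (18.038127899169922, 74.55675506591797), 79.8281021118164) mean [10.6 60.7] dir [ 0.994 -0.107]
```

View pics/top4.png

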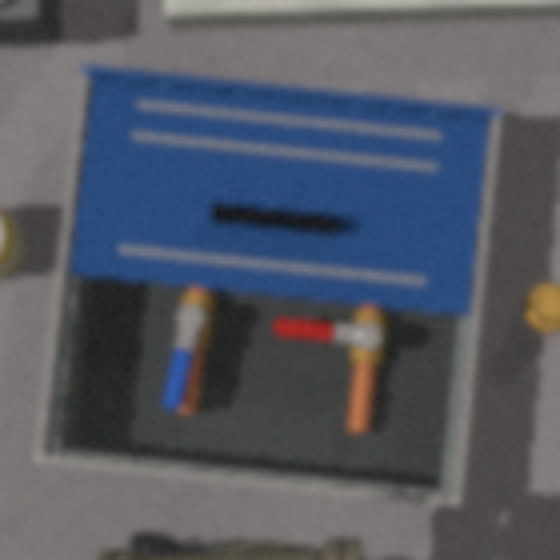

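The cover is at the rear stop and the red handle, from (370, 335) to (275, 327), is square across its pipe. The blue handle has not moved. Handing in.

```bash
python3 -c "from station import manip;print(manip.sign_off())"
```

```text
the job is handed in; nothing more can be done
None
```

The job is handed in: the cover is pushed back to its rear stop, the red valve is fully shut with its handle square across the pipe, the blue handle is as it was, and nothing was picked up.

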